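# Dip the vinegar crock and show the rod for reading

## Robot

A 7-joint arm with a two-finger parallel gripper is mounted at the origin on a cart in front of the work surface, level with it; the furniture and walls round the work are solid. World frame = base frame: x ahead of the robot, y to its left, z up, the work surface at z = 0. Lengths are in m, angles in rad, forces in N, time in s.
With the tool pointing down it reaches from about 0.425 to 0.875 m from the base axis. Payload 4.7 kg.
Tool frame: the origin (TCP) lies on the centre line of the jaws, within the pads' length; the fingertips stand 22 mm ahead of it and the grasp point (between the pads) lies 3 mm ahead of it; y points along the fingers, x is the direction in which the jaws open and shut, and the axes are right-handed (so a half turn about y gives the same grasp; the last joint's range is limited). The gripper opens to 85 mm and grips with 20 to 120 N. Pads are 22 mm wide; open, the fingers measure 114 mm over their backs; the gripper's body (76 mm by 85 mm) begins 54 mm behind the grasp point. The pads swing forward as they close: fully open they stand 13 mm farther back than shut.
Start: joints at [-1.112, 0.321, -0.07, 1.45, 0.023, 1.371, -0.057], TCP at [0.28, 0.587, 0.253] pointing down, gripper open.
Joint ranges: [-2.86, 2.86], [-0.3, 2.09], [-1.38, 1.24], [0.06, 2.45], [-1.56, 4.7], [0.09, 2.05], [-2.69, 2.69]. Speed limits (rad/s): [2.57, 2.57, 3.14, 3.14, 3.14, 3.14, 3.14].

## Interface

Orientations are given as a unit quaternion [x, y, z, w].
In Python, from plant import * gives the robot as it stands. Calls block until the motion is done:
- movep(position, orientation): joint-space move of the TCP to a pose.
- movel(position, orientation=None, vel=0.15, threshold=None): straight line of the TCP; orientation=None keeps the orientation; vel is the mean speed in m/s. With threshold (N) it stops when the force on the tool has changed by that much, and returns True; else False.
- move_j(angles): joint-space move.
- move_gripper(opening): opening from 0.0 (shut) to 1.0 (fully open); the grip force is fixed at half the most; returns when the fingers have stopped.
- pause(seconds).
- ik(position, orientation): joint angles nearest the present ones, or None.
- sense(): the state.
- grab_frame(name): name is "scene" or "top" or "wrist"; returns a dict with "color" (480x640x3 uint8, red, green, blue), "fx", "fy", "cx", "cy" (pixels), "T" (4x4, takes a point from camera to world coordinates); the wrist camera has in their place "T_tool_cam" (4x4, takes a point from camera to tool coordinates, whose origin is the TCP and whose axes are the tool frame's). Camera axes: x right, y down, z forward; pixel columns grow to the right and rows downward; lengths in m; the calibration is good to about 2 mm. A picture is of the moment at which its call begins: read the wrist's pose just before it. There is no depth.
A pose or a line that the arm cannot do raises PlanningError and nothing moves.
- hand_in(): hands the job in, once; it reports no verdict.
The state is a dict: "time_s": time; "joints": joint angles; "dq": joint speeds; "joint_torque": joint torques, N m; "eef_pos": TCP position; "tcp_rot": TCP orientation; "force": force on the tool from outside, world axes, zero at the start; "ft_torque": the same for the moment, N m; "gripper_width": opening from 0.0 (shut) to 1.0 (fully open).
Only numpy, scipy, OpenCV 4.12 (cv2) and the standard library are available. Lean on these libraries where they do the work, as an engineer would, in place of code of your own. Each camera call takes 0.05 s, during which the arm holds its last target. There are 200 camera calls.

## Task

Check how full the vinegar crock is: pull the cork out of the guide tube in its lid and put it down on the bare worktop, then take the steel dip rod from its rest, lower it gently down the tube until its collar sits on the mouth of the tube, and draw it straight out again. Bring the dipped tip over the middle of the little white dish, which catches the drips, and finish while still holding the rod there, level and still, about a hand's breadth above the worktop, so that the marks can be read. Do not let the rod touch the dish, and do not shift the crock, the dish or the other things standing about.

Things in the scene. Friction and masses are not known exactly. Their poses are not given: they have to be found in the camera images.
- crock: The vinegar crock: reeded off-white stoneware pot, 110 mm wide, 108 mm high, with a flat oak lid (111 mm wide, top 122 mm above the worktop, fixed to the pot) and an upright steel guide tube through the lid's middle. Loose, about 2 kg. Origin: middle of its underside, z up. A second canister at the back, with a knobbed stoneware lid, is not meant.
- tube_mouth (a point): Centre of the guide tube's mouth, 145 mm above the worktop, on the crock's axis. The mouth is a cup 33 mm wide outside, 28 mm inside and 13 mm deep, narrowing over the next 7 mm to a bore of 15 mm diameter that runs down 40 mm more and opens into the hollow pot. The cup's rim stands 23 mm above the lid.
- cork: The tapered cork that closes the guide tube: 36 mm long, 23 mm wide at the bottom, 28 mm at the top, 15 g. Sits loosely 16 mm deep in the mouth cup, 20 mm standing out (the cup is wider than the cork, so grip above it). Stands by itself on a flat surface. Origin: centre of its lower, narrow end; z to its wide end.
- dip_rod: The dip rod, stiff and straight, 0.12 kg. Origin: middle of its handle; x runs along the rod to the tip. Along x from the origin: wooden handle -35 to +35 mm (16 mm thick along y, 22 mm along z), button to -39, square neck of 10 mm to +51, round collar 36 mm wide +51 to +57, round 10 mm rod with ring marks to the tip at +157. Starts level in its rest, y level, axis 50 mm high, tip to the left.
- rod_tip (a point): The rounded tip of the rod. Gripping the handle with the tool tilted 45 degrees in the rod's upright plane (fingers pointing half down, half towards the tip, hand leaning over the handle's end, where it is free) lets the rod be held both upright and level without the hand ever going level.
- rod_collar (a point): On the rod's axis in the collar's tip-side face, 100 mm from the tip and 57 mm from the handle's middle; x as the rod's. This face stops on the rim of the tube's cup (the collar is wider than the cup); the tip then hangs 45 mm above the worktop inside the pot.
- rod_rest: The rod's rest, a pale wooden foot with two notched uprights, fixed. Origin on the worktop below the middle of the rod's handle, x along the rod. Foot x = +15 to +155 mm, 50 mm wide, 12 high; uprights 10 mm thick at x = +43 (under the neck) and +128, 46 mm wide, 59 high, notches 13 mm wide, 14 deep, open upwards. Nothing is under the handle.
- dish: The small white china dish, 104 mm wide and 16 mm high, loose, on the bare worktop between crock and rod rest. Origin: centre of its underside. The worktop is free from its front edge (x about 0.29 m) and left edge (y about 0.16 m) to the wall; a wall cabinet overhangs it from x = 0.57 m on, its underside 0.45 m up (its brackets lower), so swing the arm in front of that.
- garlic: Bystander: a garlic bulb, 56 mm. Origin: middle of its underside.
- salt: Bystander: a salt shaker, 44 mm wide, 90 mm high. Origin: middle of its underside.
- spoon: Bystander: a teaspoon, 132 mm long, 11 mm high, lying to the right. Origin: its middle on the worktop.
- kitchen_timer: Bystander: a round white kitchen timer, 69 mm wide, 43 mm high. Origin: middle of its underside.
Things that resemble listed ones, but are neither listed nor needed, are in the scene too. Several things have the shape of the cork; the one meant has the colours described above.

How it is judged:
On the way, in this order (a step that is already met when the one before it is completed fails the run):
1. the cork is out of the tube, put down on the bare worktop and let go (height (world z) of cork between -0.01 and 0.03 m and horizontal distance between cork and crock above 0.065 m and horizontal distance between cork and dish above 0.058 m and contact force between the fingers and cork below 0.05 N and linear speed of cork below 0.05 m/s), for 0.2 s.
2. the rod stands in the tube with its collar on the tube's mouth (horizontal distance between rod_collar and tube_mouth below 0.005 m and z of rod_collar in the frame of tube_mouth below 0.004 m and angle between the x axis of dip_rod and the z axis of crock, either way round below 0.12 rad and z of rod_tip in the frame of tube_mouth below -0.08 m and contact force between dip_rod and crock above 0.3 N), for 0.1 s.
3. the rod is drawn out of the tube (z of rod_tip in the frame of tube_mouth above 0.003 m and contact force between the fingers and dip_rod above 1 N).
At the end, for the whole second after the job is handed in: The fingers hold the rod level within 7 degrees and still, tip within 35 mm of the dish's centre from above and 50 to 200 mm above the worktop, touching neither dish, crock nor rest. The cork rests let go on the bare worktop, clear of crock and dish; the crock stands upright (all of step 1 and contact force between the fingers and dip_rod above 1 N and angle between dip_rod's own x axis and vertical between 1.4408 and 1.7008 rad and horizontal distance between rod_tip and dish below 0.035 m and height (world z) of rod_tip between 0.05 and 0.2 m and linear speed of dip_rod below 0.03 m/s and contact force between dip_rod and dish below 0.05 N and contact force between dip_rod and crock below 0.05 N and contact force between dip_rod and rod_rest below 0.05 N and angle between crock's own z axis and vertical below 0.1 rad); the arm keeps its last pose, push and grip.
It fails at once if the rod presses on the crock with more than 45 N (contact force between dip_rod and crock above 45 N).
It fails at once if the crock is shifted more than 25 mm or tipped (distance of crock from where it was at the start of the episode above 0.025 m or angle between crock's own z axis and vertical above 0.2 rad).
It fails at once if the rod touches the dish (contact force between dip_rod and dish above 0.3 N).
It fails at once if the rod's tip is run onto the worktop (height (world z) of rod_tip below 0.012 m).
It fails at once if the dish or a bystander is shifted more than 25 mm (distance of any of garlic, salt, spoon, kitchen_timer, dish from where it was at the start of the episode above 0.025 m).
It also fails if it takes over 64 s, if anything falls off the work surface, if the arm or the gripper's body presses on something with over 40 N, if the wrist force passes 120 N, or if a joint passes its speed limit or range.

## Working session

There is one attempt and no reset: what is moved stays moved. The work goes in short steps, each a Python script; the robot and the scene stay as the last script left them, time stands still between calls to the robot, and variables do not carry over. Pictures are saved under pics/ and viewed, about 8 in all and at most 12, crops included, and the job is handed in when it is done.

```bash
mkdir -p pics; ls; python3 - <<'E'
from plant import *
import cv2,numpy as np
for n in("scene","top"):
    f=grab_frame(n); cv2.imwrite(f"pics/{n}1.png",f["color"][:,:,::-1]); print(n,f["fx"],f["fy"],f["cx"],f["cy"],np.round(f["T"],4).tolist())
f=grab_frame("wrist");print(np.round(f["T_tool_cam"],4).tolist(),f["fx"],f["cx"],f["cy"])
s=sense();print(s)
E
```

```text
pics
scene 492.7440811835467 492.7440811835467 325.1963844808669 241.5773619255 [[-0.9002, -0.2047, 0.3845, 0.1816], [-0.4356, 0.4223, -0.795, 0.4627], [0.0004, -0.883, -0.4693, 0.5157], [0.0, 0.0, 0.0, 1.0]]
top 459.78835360747763 459.78835360747763 321.0413657652985 238.347400055234 [[0.0044, -0.973, 0.2308, 0.2699], [-1.0, -0.004, 0.002, -0.2002], [-0.001, -0.2308, -0.973, 1.0562], [0.0, 0.0, 0.0, 1.0]]
[[1.0, 0.0006, -0.0005, 0.0], [0.0006, -0.2791, 0.9603, -0.1204], [0.0004, -0.9603, -0.2791, 0.0705], [0.0, 0.0, 0.0, 1.0]] 336.51527237884966 319.2041041172879 239.01142460752797
{'time_s': 0.15, 'joints': array([-1.11188831,  0.32165096, -0.07009282,  1.4513948 ,  0.02259389,
        1.37079181, -0.05690617]), 'dq': array([-0.00017391,  0.00027541, -0.00143544, -0.00331113, -0.00068555,
       -0.00116801, -0.00011676]), 'joint_torque': array([-2.02445574e-05, -4.94096482e+01, -3.82892182e-01, -3.14688241e+01,
        1.29426189e-02,  8.26314819e-03, -2.43937512e-05]), 'eef_pos': array([0.27955821, 0.58639948, 0.25247592]), 'tcp_rot': array([ 0.59826566,  0.37698399, -0.37782549, -0.59766978]), 'force': array([ 0.56997969,  0.00404786, -0.27028559]), 'ft_torque': array([ 0.00070676,  0.01064709, -0.02785208]), 'gripper_width': 0.9996251309044862}
```

View pics/scene1.png

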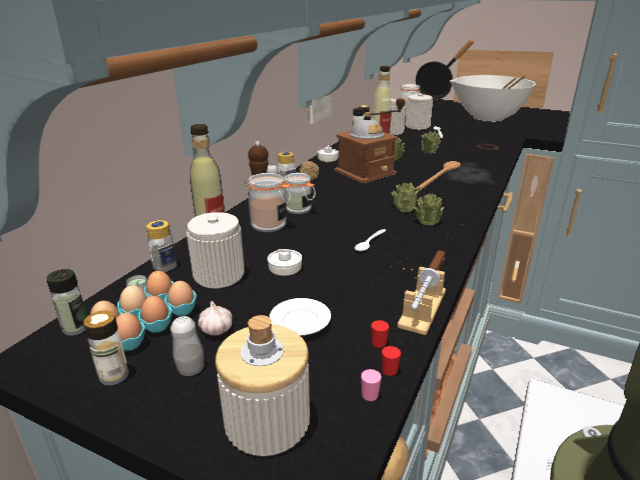

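View pics/top1.png

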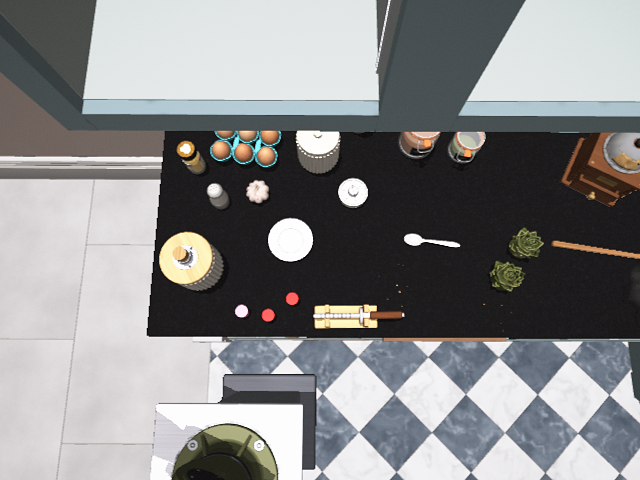

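The scene view shows the vinegar crock with its oak lid at (263,360) and its cork at (260,330). It also shows the dish at (300,317), the rod in its rest at (425,295), and the spare canister at (215,250). Possible mix-ups for the cork are the red plugs at top-view (268,315) and (292,298) and the pink one at (241,311). The one meant is the brown one in the tube, at top (181,254).

```bash
cat > h.py <<'E'
from plant import *
import cv2,numpy as np
from scipy.spatial.transform import Rotation as R
def px2w(f,u,v,z,T=None):
    T=f["T"] if T is None else T
    d=T[:3,:3]@np.array([(u-f["cx"])/f["fx"],(v-f["cy"])/f["fy"],1]); o=T[:3,3]
    return o+d*(z-o[2])/d[2]
def w2px(f,p,T=None):
    T=f["T"] if T is None else T
    c=T[:3,:3].T@(np.array(p)-T[:3,3]); return f["fx"]*c[0]/c[2]+f["cx"],f["fy"]*c[1]/c[2]+f["cy"]
def wristT(f,s):
    A=np.eye(4);A[:3,:3]=R.from_quat(s["tcp_rot"]).as_matrix();A[:3,3]=s["eef_pos"];return A@f["T_tool_cam"]
E
python3 - <<'E'
from h import *
t=grab_frame("top");s=grab_frame("scene")
P=np.round
print("lid",P(px2w(t,188,257,.122),3),P(px2w(s,263,357,.122),3))
print("cork",P(px2w(t,180,253,.165),3),P(px2w(s,260,323,.165),3))
print("dish",P(px2w(t,291,240,.016),3),P(px2w(s,300,316,.016),3))
print("rodends",P(px2w(t,314,316,.05),3),P(px2w(t,404,315,.05),3),P(px2w(s,440,255,.05),3))
for n,u,v,z in (("garlic",258,191,.03),("salt",218,197,.045),("spoon",432,241,.005),("redA",268,315,.03),("redB",292,298,.03),("pink",241,311,.03)):print(n,P(px2w(t,u,v,z),3))
a=cv2.resize(t["color"][225:335,150:260],(400,400),interpolation=3)
b=cv2.resize(t["color"][290:345,300:410],(400,200),interpolation=3)
b2=cv2.resize(t["color"][210:265,240:350],(400,200),interpolation=3)
c=cv2.resize(s["color"][300:400,200:350],(450,300)[:2],interpolation=3)[:,:400]
d=cv2.resize(s["color"][235:335,370:470],(400,300),interpolation=3)
m=np.hstack([np.vstack([a,b2[:200]]),np.vstack([b,cv2.resize(c,(400,200)),cv2.resize(d,(400,200))])])
cv2.imwrite("pics/m1.png",m[:,:,::-1])
E
```

```text
lid [0.451 0.077 0.122] [0.444 0.089 0.122]
cork [0.45  0.08  0.165] [0.449 0.082 0.165]
dish [ 0.512 -0.128  0.016] [ 0.513 -0.125  0.016]
rodends [ 0.336 -0.184  0.05 ] [ 0.339 -0.378  0.05 ] [ 0.341 -0.373  0.05 ]
garlic [ 0.627 -0.049  0.03 ]
salt [0.607 0.04  0.045]
spoon [ 0.514 -0.458  0.005]
redA [ 0.339 -0.082  0.03 ]
redB [ 0.377 -0.134  0.03 ]
pink [ 0.348 -0.022  0.03 ]
```

View pics/m1.png

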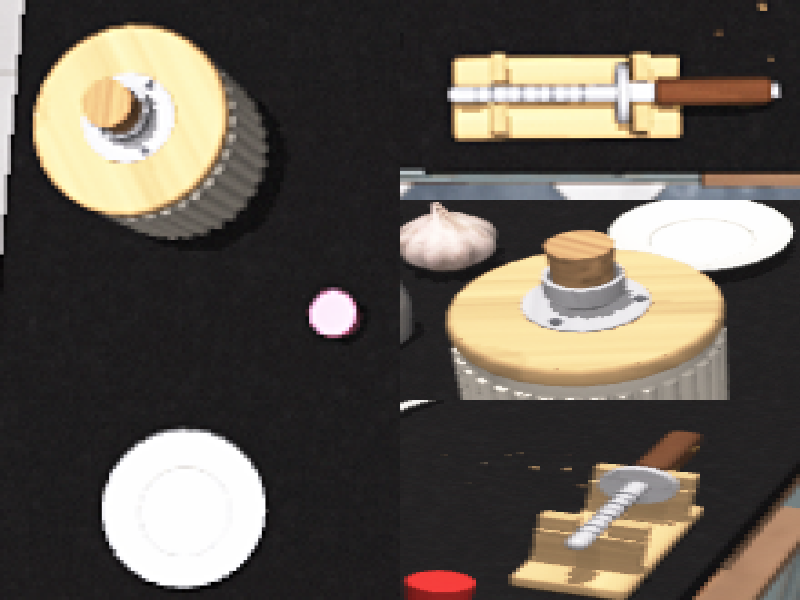

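The close crop confirms the brown tapered cork in the steel cup. The other plugs are pink and red. The rod is level with its tip to the left (+y), and its length measures 199 mm against 196 mm given. Next I check reachability, with no motion.

```bash
cat >> h.py <<'E'
def ori(y,x):
    y=np.array(y,float);y/=np.linalg.norm(y);x=np.array(x,float);x-=y*(x@y);x/=np.linalg.norm(x)
    return R.from_matrix(np.c_[x,y,np.cross(x,y)]).as_quat()
def down(a): return ori([0,0,-1],[np.cos(a),np.sin(a),0])
# rod heading azimuth h (rod tip dir when level); flip = half turn about fingers
def rodlevel(h,flip=0):
    return ori([np.cos(h),np.sin(h),-1],np.array([np.sin(h),-np.cos(h),0])*(1-2*flip))
def rodup(h,flip=0):  # rod tip down, level heading h turned nose-down
    return ori([-np.cos(h),-np.sin(h),-1],np.array([np.sin(h),-np.cos(h),0])*(1-2*flip))
def tcp(g,q): return np.array(g)-.003*R.from_quat(q).as_matrix()[:,1]
E
python3 - <<'E'
from h import *
s=sense();print(np.round(R.from_quat(s["tcp_rot"]).as_matrix(),2).tolist())
t=grab_frame("top");P=np.round
print("lid",P(px2w(t,185.5,258,.122),4),"tip",P(px2w(t,312.9,315.6,.05),4),"end",P(px2w(t,404.8,314.75,.05),4),"dish",P(px2w(t,240+183.5*.275,210+507.5/400*110-110,.012),4))
def show(n,p,q):
    j=ik(p,q)
    print(n,None if j is None else P(j,2).tolist())
for a in np.arange(-180,180,30): show(f"cork {a}",[.4495,.081,.27],down(np.radians(a)))
for f in(0,1):
  for h in (90,): show(f"rodgrasp {h} {f}",tcp([.338,-.34,.05],rodlevel(np.radians(h),f)),rodlevel(np.radians(h),f))
  for h in range(-180,180,30):
    q=rodup(np.radians(h),f);show(f"up hi {h} {f}",tcp([.4495,.081,.33],q),q);show(f"up lo {h} {f}",tcp([.4495,.081,.202],q),q)
  for h in range(-30,181,30):
    q=rodlevel(np.radians(h),f);c=np.array([.513,-.127,.11])-.157*np.array([np.cos(np.radians(h)),np.sin(np.radians(h)),0]);show(f"final {h} {f}",tcp(c,q),q)
E
```

```text
[[0.43, -0.0, -0.9], [0.9, -0.0, 0.43], [-0.0, -1.0, -0.0]]
lid [0.4486 0.0817 0.122 ] tip [ 0.3368 -0.1814  0.05  ] end [ 0.3395 -0.3802  0.05  ] dish [ 0.5144 -0.1268  0.012 ]
cork -180 None
cork -150 [1.21, -0.24, -1.25, 1.85, -0.23, 1.38, -2.6]
cork -120 [0.92, -0.14, -1.05, 1.85, -0.12, 1.36, -2.19]
cork -90 [-0.69, -0.13, 0.42, 1.89, 0.05, 1.36, -1.86]
cork -60 [-0.7, -0.13, 0.42, 1.89, 0.05, 1.36, -1.33]
cork -30 [-0.69, -0.13, 0.42, 1.89, 0.05, 1.36, -0.81]
cork 0 [-0.66, -0.12, 0.39, 1.89, 0.05, 1.36, -0.28]
cork 30 [-0.64, -0.12, 0.37, 1.89, 0.05, 1.36, 0.25]
cork 60 [-0.62, -0.12, 0.35, 1.89, 0.04, 1.36, 0.77]
cork 90 [-0.59, -0.12, 0.33, 1.89, 0.04, 1.36, 1.3]
cork 120 [-0.6, -0.12, 0.34, 1.89, 0.04, 1.36, 1.82]
cork 150 [-0.6, -0.12, 0.33, 1.89, 0.04, 1.36, 2.34]
rodgrasp 90 0 [0.46, 0.78, 0.75, 1.65, -0.73, 1.74, 1.46]
up hi -180 0 None
up lo -180 0 None
up hi -150 0 None
up lo -150 0 None
up hi -120 0 None
up lo -120 0 None
up hi -90 0 None
up lo -90 0 [-0.71, 0.13, 1.06, 2.07, -0.84, 1.44, -2.47]
up hi -60 0 [-0.71, 0.31, 1.06, 1.68, -0.75, 1.95, -2.24]
up lo -60 0 [-
[... 1633 characters left out ...]
 [-0.43, 0.5, 0.13, 1.52, 0.11, 1.9, 1.79]
up hi 60 1 [-0.21, 0.33, -0.38, 1.5, 0.48, 2.04, 2.06]
up lo 60 1 [-0.51, 0.4, -0.01, 1.65, 0.38, 1.79, 2.05]
up hi 90 1 [-0.56, 0.13, -0.12, 1.72, 0.62, 1.81, 2.44]
up lo 90 1 [-0.56, 0.24, -0.12, 1.86, 0.61, 1.6, 2.29]
up hi 120 1 [-1.73, -0.24, 0.84, 2.0, 0.89, 1.68, 2.65]
up lo 120 1 [-0.59, 0.01, -0.19, 2.12, 0.78, 1.35, 2.56]
up hi 150 1 None
up lo 150 1 None
final -30 1 None
final 0 1 None
final 30 1 [0.54, -0.0, 0.49, 2.37, -0.97, 1.03, -2.53]
final 60 1 [0.09, 0.64, 1.07, 1.92, -1.1, 1.66, -2.09]
final 90 1 [0.11, 0.97, 1.06, 1.46, -1.09, 1.98, -1.87]
final 120 1 [0.23, 1.02, 0.68, 1.03, -0.77, 2.04, -1.81]
final 150 1 None
final 180 1 None
```

```bash
python3 - <<'E'
from h import *
q=down(np.radians(30))
movep([.4495,.081,.30],q)
s=sense();f=grab_frame("wrist");T=wristT(f,s)
print(s["eef_pos"],s["time_s"])
print("expect cork top",w2px(f,[.4495,.081,.165],T),"rim",w2px(f,[.4495,.081,.145],T), "lid",w2px(f,[.4495,.081,.122],T))
cv2.imwrite("pics/w1.png",f["color"][:,:,::-1])
E
```

```text
[0.44947692 0.08259463 0.29980383] 2.2333
expect cork top (np.float64(318.12885258771644), np.float64(236.22644464424843)) rim (np.float64(318.21853468294006), np.float64(229.79990825324927)) lid (np.float64(318.30777154072973), np.float64(223.4052771669278))
```

View pics/w1.png

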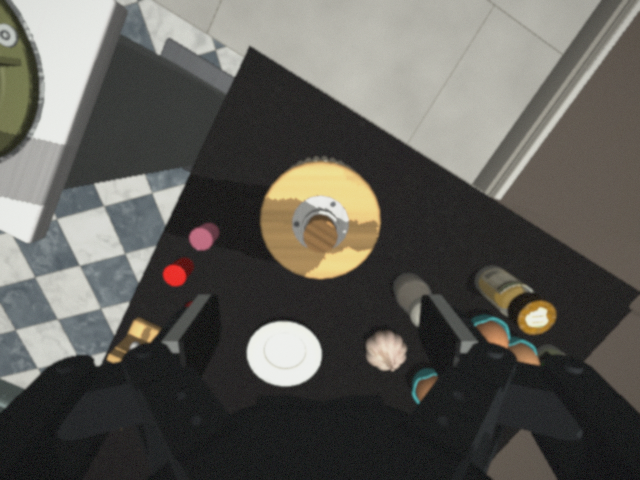

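The wrist view shows the cork top at (321,234), against (318,236) expected, and the lid centre at (321,220). They agree to about 2–3 mm, so I grasp the cork now.

```bash
python3 - <<'E'
from h import *
q=down(np.radians(30))
s=sense();f=grab_frame("wrist");T=wristT(f,s)
a=px2w(f,321,234,.165,T);b=px2w(f,320.5,220,.122,T);print(a,b)
c=(a[:2]+b[:2]+[.4495,.081]+[.449,.0817])/4;print("c",c)
movel([*c,.20],q)
print(movel([*c,.1705],q,vel=.05,threshold=8),sense()["eef_pos"])
move_gripper(0.0);s=sense();print("grip",s["gripper_width"],s["force"],s["eef_pos"])
print(movel([*c,.25],q,vel=.08));s=sense();print(s["gripper_width"],s["force"],s["time_s"])
f=grab_frame("wrist");g=grab_frame("top")
m=np.hstack([f["color"][:,:],cv2.resize(g["color"][200:320,150:190+0],(160,480))])
cv2.imwrite("pics/w2.png",m[:,:,::-1])
E
```

```text
[0.45054112 0.08358219 0.165     ] [0.44962634 0.08461661 0.122     ]
c [0.44966687 0.0827247 ]
False [0.44977056 0.08272412 0.17055294]
grip 0.2842637700558442 [0.67147011 0.9743393  1.74540716] [0.44989034 0.08282094 0.1707578 ]
False
0.2929743723657322 [-0.73647096  0.28417819 -0.20519335] 5.6167
```

View pics/w2.png

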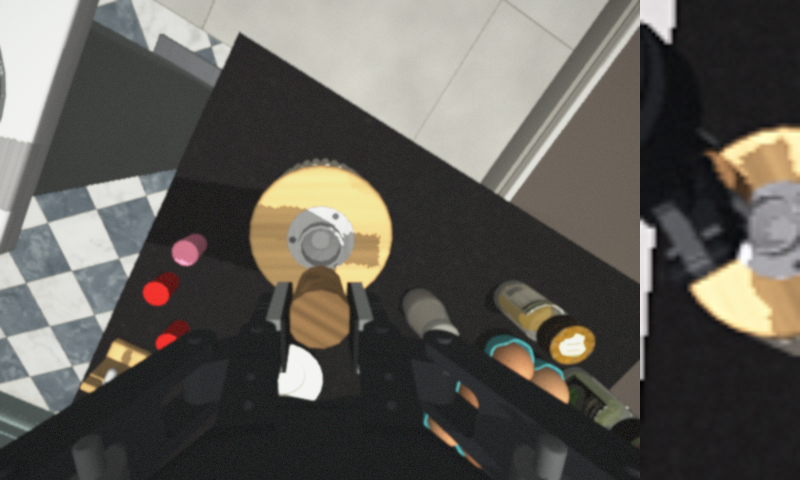

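The cork is held cleanly and the empty cup shows at (320,240). Next I put the cork down, then look at the cup from two wrist angles to cancel camera bias.

```bash
python3 - <<'E'
from h import *
q=down(np.radians(30))
s=sense();f=grab_frame("wrist");print("cup0",px2w(f,320,240,.145,wristT(f,s)))
movel([.45,-.03,.25],q,vel=.2); movel([.45,-.03,.07],q,vel=.15)
pause(.2)
print(movel([.45,-.03,.036],q,vel=.03,threshold=4),sense()["eef_pos"],sense()["force"])
move_gripper(.55); pause(.2); movel([.45,-.03,.2],q,vel=.2)
ims=[]
for a in(90,-60):
    q=down(np.radians(a)); movep([.4497,.0827,.25],q); pause(.2)
    s=sense();f=grab_frame("wrist");T=wristT(f,s);u,v=w2px(f,[.4497,.0827,.145],T);u0,v0=int(u)-40,int(v)-40
    np.savez(f"cup{a}.npz",T=T,u0=u0,v0=v0);print(a,u0,v0)
    ims.append(cv2.resize(f["color"][v0:v0+80,u0:u0+80],(400,400),interpolation=3))
t=grab_frame("scene")["color"][250:400,220:420]
cv2.imwrite("pics/cup.png",np.vstack([np.hstack(ims),cv2.resize(t,(800,600))[400-400:200]])[:,:,::-1])
cv2.imwrite("pics/cup.png",np.vstack([np.hstack(ims),np.hstack([cv2.resize(t,(267,200)),np.zeros((200,533,3),np.uint8)])])[:,:,::-1])
print(sense()["time_s"])
E
```

```text
cup0 [0.44753949 0.08681388 0.145     ]
True [ 0.44975624 -0.02998997  0.04096682] [-0.52276152  0.04362457  3.85771791]
90 281 206
-60 278 206
13.975
```

View pics/cup.png

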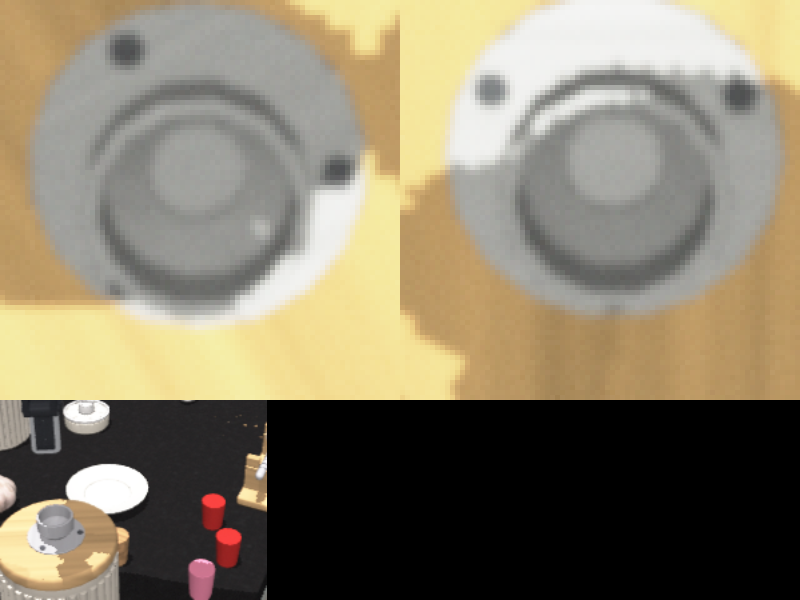

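The cork stands upright on the worktop at about (0.45, -0.03). In the 5x crops the cup rim is centred at about (199,202) on the left and (215,191) on the right. The flange is centred at (197,162) on the left and (214,153) on the right.

```bash
python3 - <<'E'
from h import *
f=grab_frame("wrist")
for a,r,g in((90,(199,202),(197,162)),(-60,(215,191),(214,153))):
    d=np.load(f"cup{a}.npz");
    for p,z in((r,.145),(g,.124)): print(a,z,np.round(px2w(f,d["u0"]+p[0]/5,d["v0"]+p[1]/5,z,d["T"]),4))
# rod approach plan
h=np.pi/2+.0135;q=rodlevel(h)
g=np.array([.3389,-.340,.05]);y=R.from_quat(q).as_matrix()[:,1]
p=tcp(g,q);print(p,y,ik(p-.12*y,q),ik(p,q))
movep([.45,-.1,.32],down(np.radians(30)))
movep(p-.13*y+[0,0,.04],q)
move_gripper(.7)
s=sense();f=grab_frame("wrist");T=wristT(f,s);print(s["eef_pos"],s["time_s"])
d=np.array([np.cos(h),np.sin(h),0])
for x in(-39,-35,35,51,57,157):print(x,np.round(w2px(f,g+d*x/1000,T)))
cv2.imwrite("pics/rod.png",f["color"][:,:,::-1])
E
```

```text
90 0.145 [0.4495 0.0824 0.145 ]
90 0.124 [0.4498 0.0821 0.124 ]
-60 0.145 [0.452  0.0821 0.145 ]
-60 0.124 [0.4516 0.0819 0.124 ]
[ 0.33892864 -0.34212113  0.05212132] [-0.00954565  0.70704235 -0.70710678] [ 1.56795336  0.84015456 -0.81592583  1.34833991  0.04588855  1.76098927
  0.77160354] [ 1.58488887  0.82701181 -0.81554997  1.60131405  0.04385363  1.52587001
  0.77269768]
[ 0.34147524 -0.43319683  0.18495466] 17.375
-39 [317. 301.]
-35 [317. 296.]
35 [318. 225.]
51 [318. 210.]
57 [318. 205.]
157 [318. 131.]
```

View pics/rod.png

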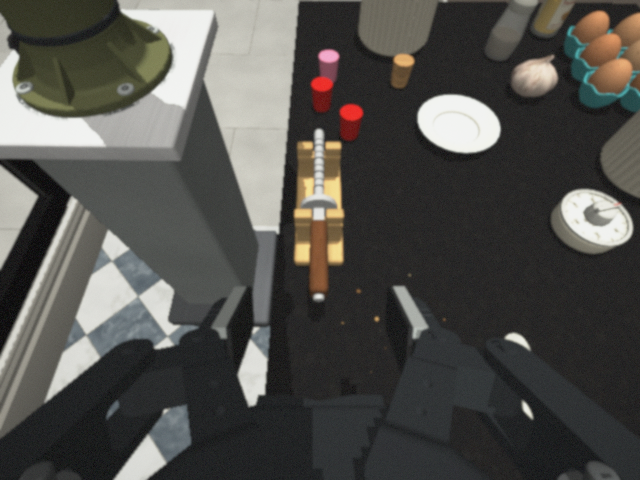

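The predicted rod pixels match the picture: button at (318,298) against (317,301), tip at (319,130) against (318,131). The tube centre comes out at about (0.4505, 0.082). Now I grasp and lift the rod.

```bash
cat >> h.py <<'E'
def rodq(h,phi):
    q=rodlevel(h); return (R.from_rotvec(-phi*np.array([np.sin(h),-np.cos(h),0]))*R.from_quat(q)).as_quat()
E
python3 - <<'E'
from h import *
h=np.pi/2+.0135;q=rodlevel(h);g=np.array([.3389,-.340,.05]);p=tcp(g,q);y=R.from_quat(q).as_matrix()[:,1]
movel(p-.08*y,q,vel=.2); print(movel(p,q,vel=.08,threshold=8),sense()["eef_pos"])
move_gripper(0.);s=sense();print("grip",s["gripper_width"],s["force"],s["eef_pos"])
f0=s["force"]
movel(p+[0,0,.05],q,vel=.06);s=sense();print(s["gripper_width"],s["force"],s["ft_torque"])
movel(p+[0,0,.2],q,vel=.2);s=sense();print(np.round(s["joints"],2),s["time_s"])
H=np.pi/2;C=np.array([.4505,.082])
for ph in(0,30,60,90):
  for xy in([.40,-.25],[.45,-.1],C):
   for z in(.27,.33): 
    qq=rodq(H,np.radians(ph));j=ik(tcp([*xy,z],qq),qq);print(ph,np.round(xy,2),z,None if j is None else np.round(j,2).tolist())
f=grab_frame("wrist");cv2.imwrite("pics/held.png",f["color"][:,:,::-1])
E
```

```text
False [ 0.33894342 -0.34268925  0.0523928 ]
grip 0.1782583946268744 [-0.19767083 -0.78178858  0.6447118 ] [ 0.33894622 -0.34234272  0.0523052 ]
0.17837929217469703 [-0.11924036  0.67005314 -0.33255096] [-0.98156522  0.02914682  0.00686086]
[ 0.37  0.57  0.89  1.53 -0.64  2.02  1.32] 21.4917
0 [ 0.4  -0.25] 0.27 [0.16, 0.45, 0.9, 1.62, -0.7, 1.96, 1.11]
0 [ 0.4  -0.25] 0.33 [0.18, 0.38, 0.86, 1.55, -0.68, 2.03, 1.02]
0 [ 0.45 -0.1 ] 0.27 [-0.18, 0.27, 0.91, 1.8, -0.76, 1.78, 0.85]
0 [ 0.45 -0.1 ] 0.33 [-0.21, 0.2, 0.93, 1.72, -0.74, 1.85, 0.75]
0 [0.45 0.08] 0.27 [-0.56, -0.01, 0.85, 1.99, -0.74, 1.47, 0.49]
0 [0.45 0.08] 0.33 [-0.57, -0.09, 0.82, 1.91, -0.69, 1.53, 0.36]
30 [ 0.4  -0.25] 0.27 [-0.35, 0.05, 1.04, 1.78, -0.24, 1.51, 0.73]
30 [ 0.4  -0.25] 0.33 [-0.36, 0.0, 1.03, 1.68, -0.21, 1.62, 0.67]
30 [ 0.45 -0.1 ] 0.27 [-0.61, -0.09, 0.92, 1.85, -0.18, 1.42, 0.33]
30 [ 0.45 -0.1 ] 0.33 [-0.59, -0.12, 0.86, 1.76, -0.16, 1.54, 0.28]
30 [0.45 0.08] 0.27 [-0.63, -0.15, 0.53, 1.92, -0.19, 1.33, -0.06]
30 [0.45 0.08] 0.33 [-0.58, -0.17, 0.47, 1.82, -0.19, 1.45, -0.09]
60 [ 0.4  -0.25] 0.27 [-0.35, -0.22, 0.59, 1.96, 0.39, 1.32, 0.14]
60 [ 0.4  -0.25] 0.33 [-0.05, -0.2, 0.32, 1.85, 0.32, 1.41, 0.23]
60 [ 0.45 -0.1 ] 0.27 [-0.36, -0.13, 0.3, 1.92, 0.3, 1.37, -0.13]
60 [ 0.45 -0.1 ] 0.33 [-0.3, -0.15, 0.24, 1.81, 0.3, 1.49, -0.09]
60 [0.45 0.08] 0.27 [-0.3, -0.04, -0.11, 1.84, 0.24, 1.45, -0.45]
60 [0.45 0.08] 0.33 [-0.26, -0.06, -0.15, 1.74, 0.23, 1.56, -0.42]
90 [ 0.4  -0.25] 0.27 [0.03, -0.15, -0.07, 2.13, 0.81, 1.31, -0.31]
90 [ 0.4  -0.25] 0.33 [0.19, -0.2, -0.21, 2.04, 0.76, 1.38, -0.19]
90 [ 0.45 -0.1 ] 0.27 [0.04, 0.02, -0.4, 1.97, 0.73, 1.52, -0.54]
90 [ 0.45 -0.1 ] 0.33 [0.12, -0.03, -0.47, 1.89, 0.71, 1.6, -0.44]
90 [0.45 0.08] 0.27 [-0.04, 0.24, -0.71, 1.77, 0.69, 1.78, -0.85]
90 [0.45 0.08] 0.33 [0.0, 0.19, -0.75, 1.7, 0.69, 1.87, -0.77]
```

View pics/held.png

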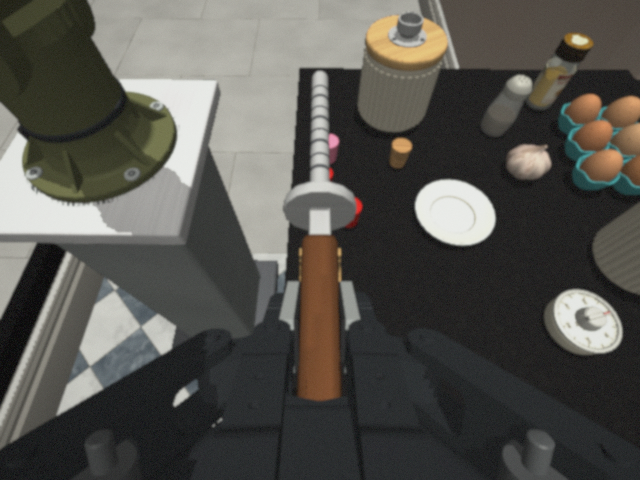

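The rod is held cleanly by the handle, with the tip at (319,72) and the collar face near (320,203). I turn it upright beside the crock and bring it over the mouth. The wrist camera will see tip and cup together there.

```bash
python3 - <<'E'
from h import *
f=grab_frame("wrist");Tc=f["T_tool_cam"];d=np.array([0,.7071,.7071])
for x in(.057,.157):print(x,np.round(w2px(f,np.array([0,.003,0])+x*d,Tc),1))
H=np.pi/2;C=np.array([.4505,.082])
for ph,p in((20,[.41,-.22,.32]),(50,[.44,-.13,.33]),(90,[.4505,-.02,.345])):
    q=rodq(H,np.radians(ph));movep(tcp(p,q),q);print(ph,sense()["eef_pos"],sense()["time_s"])
movel(tcp([*C,.345],q),vel=.12);movel(tcp([*C,.316],q),vel=.08);pause(.2)
s=sense();f=grab_frame("wrist");T=wristT(f,s);A=s["eef_pos"];
Rm=R.from_quat(s["tcp_rot"]).as_matrix();tip=A+Rm@(np.array([0,.003,0])+.157*d);print("tip pred",tip,"dir",Rm@d,"mouth px",w2px(f,[*C,.145],T))
print(s["force"],s["time_s"])
g=grab_frame("scene");k=grab_frame("top")
print("scene px tip/mouth pred",w2px(g,tip),w2px(g,[*C,.145]))
a=cv2.resize(f["color"][20:220,220:420],(400,400),interpolation=3)
b=cv2.resize(g["color"][270:370,210:310],(400,400),interpolation=3)
cv2.imwrite("pics/over.png",np.hstack([a,b])[:,:,::-1])
E
```

```text
0.057 [318.7 205. ]
0.157 [318.9  74.8]
20 [ 0.40928149 -0.22152055  0.32200274] 22.3333
50 [ 0.43905078 -0.13181249  0.33221113] 23.125
90 [ 0.45067945 -0.01883902  0.34549213] 23.7083
tip pred [0.45077069 0.08215978 0.15934442] dir [ 6.23165944e-04  4.05621165e-04 -9.99990134e-01] mouth px (np.float64(318.28472186239014), np.float64(61.49640402915054))
[ 0.68527092  0.30686035 -0.39271632] 25.425
scene px tip/mouth pred (np.float64(259.3047414695122), np.float64(326.5918292193179)) (np.float64(260.3334811948603), np.float64(336.35221155012147))
```

View pics/over.png

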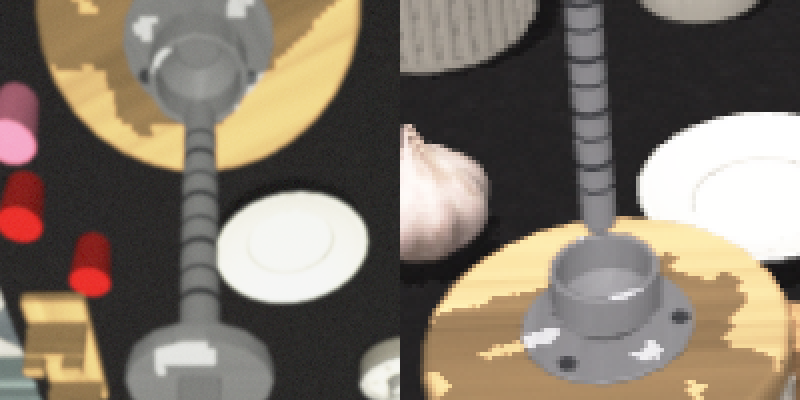

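Wrist and scene both show the tip centred over the cup to about 1 mm. In the wrist crop the tip is at about (200,103) and the rim at about (197,76). In the scene crop the tip is above the rim centre at (605,265). I lower it with a force guard.

```bash
python3 - <<'E'
from h import *
H=np.pi/2;C=np.array([.4505,.082]);q=rodq(H,np.pi/2)
def rep(n):
    s=sense();Rm=R.from_quat(s["tcp_rot"]).as_matrix();c=s["eef_pos"]+Rm@(np.array([0,.003,0])+.057*np.array([0,.7071,.7071]))
    print(n,"collar",np.round(c,4),"F",np.round(s["force"],2),s["time_s"]);return s
rep("start")
r=movel(tcp([*C,.262],q),q,vel=.06,threshold=6);rep(f"a {r}")
if not r:
    r=movel(tcp([*C,.207],q),q,vel=.05,threshold=6);rep(f"b {r}")
    if not r:
        r=movel(tcp([*C,.197],q),q,vel=.015,threshold=4);rep(f"c {r}");pause(.3);rep("d")
E
```

```text
start collar [0.4506 0.0821 0.2592] F [-0.03 -0.58 -1.14] 25.575
a False collar [0.4507 0.0821 0.2054] F [-0.03  0.52 -1.64] 26.625
b False collar [0.4507 0.0821 0.1503] F [-0.21  0.71 -1.2 ] 27.875
c True collar [0.4507 0.082  0.1468] F [0.24 1.29 4.73] 28.2583
d collar [0.4507 0.082  0.1468] F [-0.83  2.11  6.14] 28.5583
```

```bash
python3 - <<'E'
from h import *
g=grab_frame("scene");f=grab_frame("wrist")
a=cv2.resize(f["color"][100:300,220:420],(400,400),interpolation=3)
b=cv2.resize(g["color"][280:380,210:310],(400,400),interpolation=3)
cv2.imwrite("pics/seat.png",np.hstack([a,b])[:,:,::-1]);print(sense()["force"])
E
```

```text
[0.53527215 1.98098944 5.10314943]
```

View pics/seat.png

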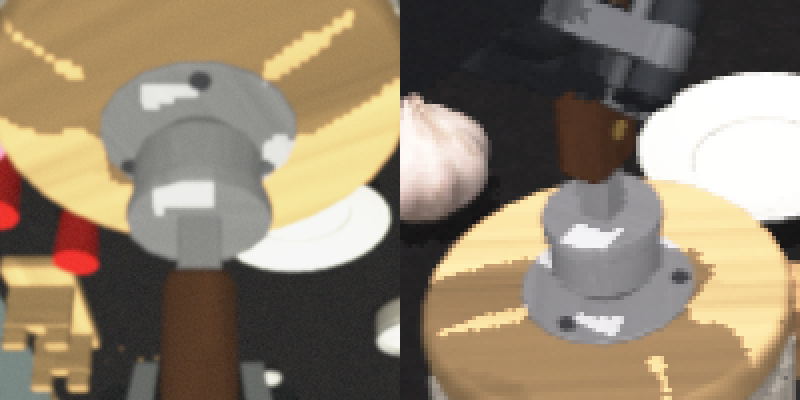

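The collar sits flush on the cup in both views, with about 5–6 N contact. Now I draw it straight out and swing level over the dish.

```bash
python3 - <<'E'
from h import *
H=np.pi/2;C=np.array([.4505,.082]);q=rodq(H,np.pi/2);D=np.array([.5138,-.1266])
movel(tcp([*C,.345],q),q,vel=.08);s=sense();print(s["eef_pos"],s["gripper_width"],s["force"],s["time_s"])
movel(tcp([.4505,-.02,.345],q),q,vel=.15)
h=np.radians(75);d=np.array([np.cos(h),np.sin(h),0])
w=[(rodq(np.radians(85),np.radians(50)),[.44,-.13,.33]),(rodq(np.radians(80),np.radians(20)),[.44,-.22,.29]),(rodq(h,0),[*(D-.157*d[:2]),.24])]
for qq,p in w: movep(tcp(p,qq),qq);print(np.round(sense()["joints"],2),sense()["time_s"])
movel(tcp([*(D-.157*d[:2]),.115],qq),qq,vel=.1);pause(.5)
s=sense();Rm=R.from_quat(s["tcp_rot"]).as_matrix();print("tip pred",s["eef_pos"]+Rm@(np.array([0,.003,0])+.157*np.array([0,.7071,.7071])),"dir",Rm@[0,.7071,.7071],s["gripper_width"],np.abs(s["dq"]).max(),s["time_s"])
f=grab_frame("wrist");g=grab_frame("scene")
cv2.imwrite("pics/fin.png",np.hstack([cv2.resize(f["color"],(400,300)),cv2.resize(g["color"][180:405,200:500],(400,300))])[:,:,::-1])
E
```

```text
[0.45038637 0.08406955 0.34675463] 0.17950811074544137 [ 0.82964144  0.1117685  -1.18174083] 30.5833
[-0.59 -0.2   0.66  1.8   0.21  1.5  -0.04] 31.9667
[ 0.04  0.12  0.67  1.71 -0.44  1.59  0.6 ] 32.7333
[ 0.27  0.5   0.77  1.59 -0.86  1.82  0.89] 33.2583
tip pred [ 0.51383072 -0.12661321  0.11507407] dir [ 2.58867195e-01  9.65902995e-01 -1.71587715e-07] 0.18199769653031647 0.002249459379191316 35.1583
```

View pics/fin.png

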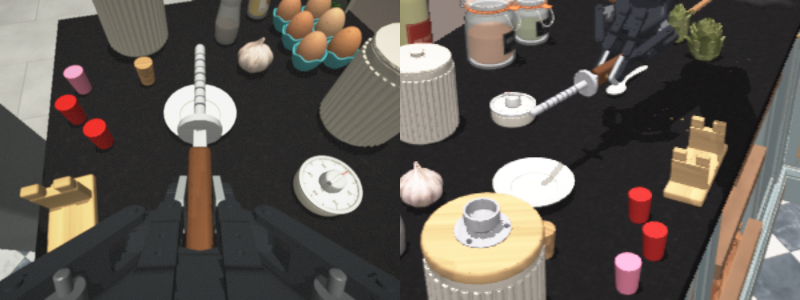

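In the wrist view the tip is at about (320,74), against (319,75) predicted, so the rod hasn't slipped. The cork, crock, timer and dish are in place. I make one numeric cross-check, then hand in.

```bash
python3 - <<'E'
from h import *
g=grab_frame("scene");u=w2px(g,[.5138,-.1266,.115]);print("tip pred scene",u,"seen (299,265)");s=sense();print(s["gripper_width"],s["time_s"])
if np.hypot(u[0]-299,u[1]-265)<6: hand_in();print("handed in")
E
```

```text
tip pred scene (np.float64(298.5034123080171), np.float64(264.8263072892186)) seen (299,265)
0.17614398702990164 35.3083
the job is handed in; nothing more can be done
handed in
```

The job is done and handed in at 35.3 s of robot time. `hand_in` reports no verdict, so what follows is from my own checks.

- **Cork:** I pulled it out of the guide tube and stood it on the bare worktop at about (0.45, −0.03). It is still there in the last pictures.
- **Dip:** I took the rod from its rest and lowered it until the collar sat on the mouth of the tube, with about 5–6 N of contact. Both cameras showed the collar flush on the cup. The arm's own estimate put the collar about 1.8 mm above the nominal mouth height, within the 4 mm allowed. I then drew the rod straight out.
- **Final hold:** The rod is held level and still with its tip 115 mm above the worktop, over the dish centre I measured. The scene camera sees the tip within 1 pixel of the predicted spot and the wrist camera within about 1–2 pixels, so the rod has not slipped in the grip.
- **Other things:** The crock, dish, garlic and timer look unmoved in the last pictures. I did not measure their positions again. The spoon looks undisturbed in the scene view, and the salt shaker is only partly in the last wrist view.

One early reading disagreed: a wrist-camera estimate of the cup was about 5 mm off the others. I replaced it with two fresh views from different angles, which agreed with each other to about 2.5 mm and worked for the insertion.

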